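# Walk the weighted tape stand to its place and load it

### The arm

A 7-joint arm with a two-finger parallel gripper is mounted at the origin on the work surface. World frame = base frame: x ahead of the robot, y to its left, z up, the work surface at z = 0. Lengths are in m, angles in rad, forces in N, time in s.
With the tool pointing down it reaches from about 0.35 to 0.9 m from the base axis. Payload 19.9 kg.
Tool frame: the origin (TCP) lies on the centre line of the jaws, within the pads' length; the fingertips stand 22 mm ahead of it and the grasp point (between the pads) lies 3 mm ahead of it (robot.tcp_to_tips is the distance from the TCP to the fingertips, in m); z points along the fingers, y is the line along which they close (so a half turn about z gives the same grasp; the last joint's range is limited). The gripper opens to 94 mm and grips with 3 to 60 N. Pads are 16 mm wide; open, the fingers measure 119 mm over their backs; the gripper's body (75 mm by 177 mm) begins 78 mm behind the grasp point.
Start: joints at [1.268, 0.417, -0.01, 1.614, 0.005, 1.111, -0.053], TCP at [0.161, -0.604, 0.227] pointing down, gripper open.
Joint ranges: [-2.81, 2.81], [-0.39, 2.02], [-1.27, 1.25], [0.06, 2.57], [-1.19, 4.33], [0.19, 2], [-2.82, 2.82]. Speed limits (rad/s): [1.89, 1.89, 2.39, 2.39, 3.01, 3.01, 3.01].

### API

Orientations are given as a 3x3 rotation matrix whose columns are the frame's x, y, z axes.
In Python, from rig import robot, grab_frame, camera_info, recognise, cut_out, tip_of, readout gives the robot as it stands. Calls block until the motion is done:
- robot.move_ptp(position, orientation): joint-space move of the TCP to a pose.
- robot.move_linear(position, velocity=0.15, frame=None, threshold=None): straight line of the TCP; frame=None keeps the orientation; velocity is the mean speed in m/s. With threshold (N) it stops when the force on the tool has changed by that much, and returns True; else False.
- robot.goto_joints(angles): joint-space move.
- robot.gripper_to(opening): finger opening in m; the grip force is fixed at half the most; returns when the fingers have stopped.
- robot.pause(seconds).
- robot.ik(position, orientation): joint angles nearest the present ones, or None.
- grab_frame(name): name is "scene" or "top" or "wrist"; returns (picture, depth): 420x560x3 uint8, red, green, blue; 420x560 float32, m along the optical axis (not along the pixel's ray), 0 where there is no reading.
- camera_info(name): a dict with "fx", "fy", "cx", "cy" (pixels), "rvec" (rotation vector, rad) and "tvec" (3), from world to camera coordinates, as OpenCV has them. Camera axes: x right, y down, z forward; pixel columns grow to the right and rows downward; lengths in m; the calibration is good to about 2 mm. The wrist camera is an equidistant fisheye: a pixel r from the principal point sees the ray r / f radians off the axis. A picture is of the moment at which its call begins: read the wrist's pose just before it. camera_info takes no time and is no camera call; for the wrist camera it gives the pose at the moment of the call.
A pose or a line that the arm cannot do raises robot.PlanningError and nothing moves.
- robot.sign_off(): hands the job in; it is judged then, once.
Trained networks look in the newest picture that a camera, given by its name, has taken for a name from the list of things; names that differ only in an ending like _2 or _b are one class to them, and where a whole thing is asked for, a point or a joint stands for the part that bears it (a point fixed in the world has none). Each returns a list of dicts, best first, with "p" (0 to 1); they miss things now and then, are a little off and sometimes report something else, mostly with a low value. They report only what shows in the picture. A call takes as long as a camera call.
- recognise(camera, query): "pixel" ([row, column] in pixels, amid what is visible of it).
- cut_out(camera, query): "pixels" (420x560 bool, what is visible of it) and "pixel" ([row, column] in pixels, amid what is visible of it).
- tip_of(camera, query): "pixel" ([row, column] in pixels: a listed point, or the origin of a listed thing).
Readings, each from a call of its own:
- readout.get_time(): time.
- readout.get_qpos(): joint angles.
- readout.get_joint_vel(): joint speeds.
- readout.get_effort(): joint torques, N m.
- readout.get_ee_pos(): TCP position.
- readout.get_tool_rot(): TCP orientation.
- readout.get_force(): force on the tool from outside, world axes, zero at the start.
- readout.get_moment(): the same for the moment, N m.
- readout.get_opening(): finger opening in m.
- readout.get_grasp_force(): force on a finger pad.
Only numpy, scipy, OpenCV 4.12 (cv2) and the standard library are available. Lean on these libraries where they do the work, as an engineer would, in place of code of your own. Each camera call takes 0.05 s, during which the arm holds its last target. There are 200 camera calls.

### The job

First lift the steel brush off the shelf and lay it in the aluminium tray. Then walk the heavy blue tape stand forward until its whole foot is on the green painted patch and square with it: push on the two rear corners in turn, without pushing on the red cutter bar or the spindle, and never let it swing more than about 25 degrees out of line with the patch or tip. Once it stands there with its spindle still bare, slide every roll of tape that is lying about down onto the spindle, and leave the models, the jar and the paints where they are.

Things in the scene. Friction and masses are not known exactly. Their poses are not given: they have to be found in the camera images.
- brush: small steel brush lying bristles down, 170 mm long (x), 26 mm wide, 30 mm high; brown wooden back (z 14 to 30 mm) with a dark wire block under its +x part (x 10 to 80 mm) and a black foot at its -x end; 0.12 kg; origin: centre of its underside. It lies on or near the patch at the start, in the stand's way
- tray: fixed open aluminium tray, 240 mm (x) by 130 mm (y) outside, walls 5 mm thick and 22 mm high, floor 5 mm; origin: centre of its underside
- patch: fixed flat green painted rectangle on the shelf, 164 mm (x) by 244 mm (y), no thickness to speak of; origin at its centre; its +x axis is the way the stand is to be walked (roughly away from the robot)
- stand: heavy blue tape stand, about 1.7 kg, not to be lifted: block 120 (x) x 200 (y) x 45 mm high, flat underside, upright steel spindle in the middle; origin: centre of its underside; +x forward, -x its rear face towards the robot. Starts 110 to 135 mm behind the patch centre, roughly in line. Dry friction: 5 to 18 N at a rear corner swings that corner forward
- cutter: red cutter bar with steel teeth on the middle of the stand's rear face, fixed to it: 110 mm wide (y -55 to 55 mm of the stand), 12 mm out from the face, 10 to 40 mm high; origin: on the shelf at the middle of the rear face. Not to be pushed on: only the outer 45 mm at each end of the rear face are free for pushing
- spindle: upright steel spindle fixed on the middle of the stand, 20 mm in diameter, 72 mm tall; origin: its foot, 45 mm above the shelf. Not to be pushed on with the fingers
- rear_left (a point): the stand's rear left lower corner (stand x -60, y +100 mm, z 0)
- rear_right (a point): the stand's rear right lower corner (stand x -60, y -100 mm, z 0)
- front_left (a point): the stand's front left lower corner (stand x +60, y +100 mm, z 0)
- front_right (a point): the stand's front right lower corner (stand x +60, y -100 mm, z 0)
- spindle_foot (a point): foot of the spindle, on its axis, on the block's top, 45 mm above the shelf; the spindle is 20 mm in diameter and 72 mm tall, its last 10 mm tapering to 10 mm
- spindle_tip (a point): top of the spindle, on its axis, 117 mm above the shelf
- roll1: yellow roll of masking tape (there are two or three; absent ones have no reading), a ring 60 mm outside and 26 mm inside diameter, 20 mm high, 0.07 kg, lying flat; origin: centre of its underside
- roll1_mid (a point): middle of that roll, on its axis, 10 mm above its underside; z along the axis
- roll2: yellow roll of masking tape (there are two or three; absent ones have no reading), a ring 60 mm outside and 26 mm inside diameter, 20 mm high, 0.07 kg, lying flat; origin: centre of its underside
- roll2_mid (a point): middle of that roll, on its axis, 10 mm above its underside; z along the axis
- roll3: yellow roll of masking tape (there are two or three; absent ones have no reading), a ring 60 mm outside and 26 mm inside diameter, 20 mm high, 0.07 kg, lying flat; origin: centre of its underside
- roll3_mid (a point): middle of that roll, on its axis, 10 mm above its underside; z along the axis
- bunker: grey model bunker, 100 x 120 x 72 mm, loose bystander, to be left alone; origin: centre of its underside
- bishop: boxwood chess bishop, 42 mm foot, 104 mm tall, loose bystander, to be left alone; origin: centre of its underside
- jar: glass jar with a steel twist cap, 72 mm across, 100 mm tall, loose bystander, to be left alone; origin: centre of its underside
- crater: tan resin crater, 130 mm across, 26 mm high, loose bystander, to be left alone; origin: centre of its underside
- paint_a: red paint bottle, 44 mm across, 75 mm tall, loose bystander, to be left alone; origin: centre of its underside
- paint_b: green paint bottle, 44 mm across, 75 mm tall, loose bystander, to be left alone; origin: centre of its underside

How it is judged:
By the outcome, as a careful person would: the job done as asked, in the order asked, and still so for the second after the job is handed in, with the robot touching nothing.
Of roll1, roll2, roll3 only 2 to 3 are there at a start; the rules pass over those that are not, and their reading is None.
At some moment in a run one of roll1, roll2, roll3 may be knocked a few centimetres aside while the robot is not near it.
Once in a run the grip may slacken for a moment while it holds something.
It also fails if it takes over 200 s, if anything falls off the work surface, if the arm or the gripper's body presses on something with over 40 N, if the wrist force passes 120 N, or if a joint passes its speed limit or range.

## Working session

There is one attempt and no reset: what is moved stays moved. The work goes in short steps, each a Python script; the robot and the scene stay as the last script left them, time stands still between calls to the robot, and variables do not carry over. Pictures are saved under pics/ and viewed, at most 14 in all, crops included, and the job is handed in when it is done.

```bash
ls; mkdir -p pics; python3 - <<'E'
from rig import *
import cv2,numpy as np
for n in ("scene","top"):
    p,d=grab_frame(n); cv2.imwrite(f"pics/{n}0.png",p[:,:,::-1]); np.save(f"pics/{n}0d.npy",d)
    c=camera_info(n); print(n,c, -cv2.Rodrigues(np.array(c['rvec'],float))[0].T@np.array(c['tvec'],float))
print(readout.get_time(),readout.get_ee_pos(),readout.get_tool_rot())
E
```

```text
pics
rig.py
scene {'fx': 392.8956983842039, 'fy': 392.8956983842039, 'cx': 279.08983669424043, 'cy': 210.19512255698467, 'rvec': array([ 2.26720951,  1.09744618, -0.39594176]), 'tvec': array([-0.33911333, -0.33025596,  1.49222149])} [ 1.14720363 -0.45296143  0.96412738]
top {'fx': 382.7338528282902, 'fy': 382.7338528282902, 'cx': 286.1023700320793, 'cy': 213.20037537371985, 'rvec': array([ 2.11636953, -2.16788314,  0.18659892]), 'tvec': array([-0.05080345,  0.64223423,  1.13444344])} [ 0.44950665 -0.05002941  1.2237028 ]
0.1 [ 0.1610678  -0.60355977  0.22688052] [[ 9.66188156e-01  2.57837769e-01 -3.62358152e-04]
 [ 2.57838012e-01 -9.66187583e-01  1.05514179e-03]
 [-7.80505407e-05 -1.11289521e-03 -9.99999378e-01]]
```

View pics/top0.png

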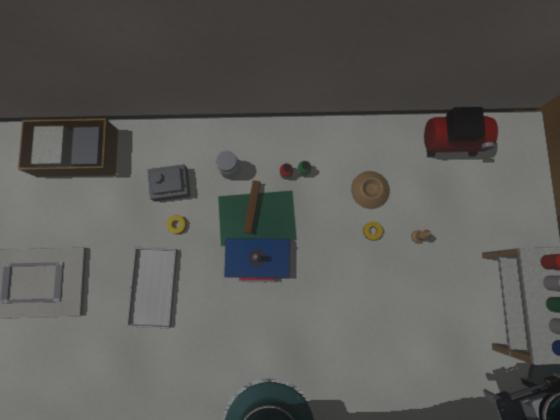

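View pics/scene0.png

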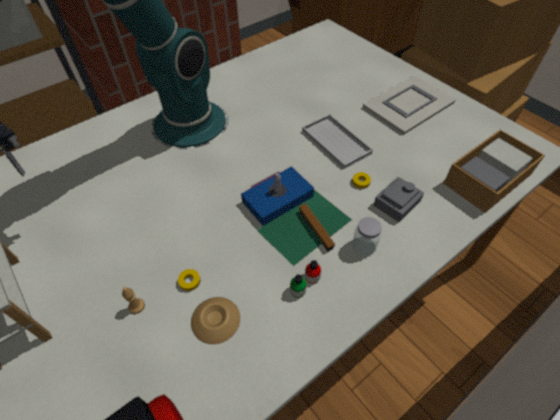

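The top view shows the brush at (207,253) on the green patch, the stand at (257,258) below it, rolls at (224,177) and (231,373), and the tray at (287,154). There are two rolls.

```bash
cat > h.py <<'E'
from rig import *
import cv2, numpy as np
def cam(n):
    c=camera_info(n); R=cv2.Rodrigues(np.array(c['rvec'],float))[0]; return c,R,np.array(c['tvec'],float)
def rays(C,n,pix):
    """pix Nx2 (row,col) -> camera-frame rays with z=1"""
    c=C[0]; u=(np.atleast_2d(pix)[:,::-1]-[c['cx'],c['cy']])/[c['fx'],c['fy']]
    if n=='wrist':
        t=np.linalg.norm(u,axis=1,keepdims=True); u=u*np.tan(t)/np.maximum(t,1e-9)
    return np.c_[u,np.ones(len(u))]
def onplane(C,n,pix,z):
    r=rays(C,n,pix)@C[1]; o=-C[1].T@C[2]
    return o+r*((z-o[2])/r[:,2])[:,None]
def pts(C,n,mask,d):
    ij=np.argwhere(mask&(d>0)); r=rays(C,n,ij)
    return (r*d[ij[:,0],ij[:,1]][:,None]-C[2])@C[1]
def look(n):
    C=cam(n); p,d=grab_frame(n); return C,p,d
def rect(P):
    (c,s,a)=cv2.minAreaRect(P[:,:2].astype(np.float32)); return np.round(c,4),np.round(s,4),round(a,1)
def down(yaw):
    """tool down, closing axis (y) at world angle yaw"""
    y=np.array([np.cos(yaw),np.sin(yaw),0]); z=np.array([0,0,-1.]); return np.c_[np.cross(y,z),y,z]
def save(name,p): cv2.imwrite(f"pics/{name}.png",p[:,:,::-1])
def sheet(P,lo,hi): return P[(P[:,2]>lo)&(P[:,2]<hi)]
E
python3 - <<'E'
from h import *
np.set_printoptions(precision=4,suppress=True)
for n in ('top','scene'):
    C,p,d=look(n)
    for q,lo,hi in (('brush',.02,.04),('tray',.014,.03),('patch',-.01,.01),('stand',.035,.055),('roll1',.01,.03),('roll2',.01,.03),('roll3',.01,.03),('bunker',.0,.2),('jar',0,.2),('paint_a',0,.2),('crater',0,.2),('bishop',0,.2)):
        for r in cut_out(n,q)[:3]:
            if r['p']<.3: continue
            P=pts(C,n,r['pixels'],d); S=sheet(P,lo,hi)
            print(n,q,round(r['p'],2),r['pixel'],len(P),np.median(P,0), len(S), rect(S) if len(S)>4 else '', .5*(S[:,:2].min(0)+S[:,:2].max(0)) if len(S) else '')
    for q in ('rear_left','rear_right','front_left','front_right','spindle_tip'):
        for r in tip_of(n,q)[:1]: print(n,q,round(r['p'],2),onplane(C,n,r['pixel'],.117 if 'tip' in q else 0))
E
```

```text
top brush 0.73 [236.6, 417.6] 193 [ 0.5607 -0.4801  0.0354] 22 (array([ 0.5617, -0.4809]), array([0.0222, 0.0096]), 13.3) [ 0.5624 -0.4824]
top brush 0.71 [203.0, 253.8] 430 [0.6742 0.0411 0.0276] 412 (array([0.6704, 0.0411]), array([0.0262, 0.1677]), 80.0) [0.67   0.0407]
top brush 0.58 [165.8, 231.2] 545 [0.7896 0.1072 0.0957] 37 (array([0.7781, 0.0978]), array([0.0188, 0.062 ]), 33.9) [0.7837 0.1031]
top tray 0.71 [287.7, 154.7] 3526 [0.4234 0.3558 0.0038] 464 (array([0.426 , 0.3533]), array([0.1324, 0.2395]), 86.5) [0.4259 0.3529]
top patch 0.96 [216.1, 264.5] 3139 [ 0.6399  0.0119 -0.0009] 3133 (array([0.6372, 0.0261]), array([0.1643, 0.2465]), 3.4) [0.636  0.0264]
top stand 0.98 [260.8, 257.8] 2636 [0.5015 0.0246 0.0431] 2529 (array([0.5   , 0.0267]), array([0.1971, 0.1283]), 88.6) [0.5004 0.0257]
top roll1 0.61 [229.4, 373.2] 232 [ 0.5859 -0.3433  0.0175] 216 (array([ 0.5857, -0.341 ]), array([0.0531, 0.0587]), 42.2) [ 0.5848 -0.3419]
top roll1 0.58 [224.9, 173.4] 214 [0.6174 0.2829 0.0179] 208 (array([0.6188, 0.2821]), array([0.0564, 0.0526]), 46.1) [0.6181 0.2829]
top roll1 
[... 4123 characters left out ...]
ray([ 0.7948, -0.1284]), array([0.0428, 0.0392]), 38.9) [ 0.7929 -0.1277]
scene crater 0.8 [321.4, 215.5] 1880 [ 0.7314 -0.3458  0.0168] 1873 (array([ 0.7238, -0.3422]), array([0.1239, 0.1268]), 11.3) [ 0.723  -0.3429]
scene bishop 0.81 [298.5, 136.1] 374 [ 0.5726 -0.4844  0.0369] 370 (array([ 0.5392, -0.4818]), array([0.0406, 0.0932]), 83.5) [ 0.5389 -0.4845]
scene bishop 0.55 [141.3, 335.0] 2025 [0.4291 0.3589 0.0084] 2019 (array([0.4166, 0.366 ]), array([0.156 , 0.2666]), 86.0) [0.4173 0.3657]
scene rear_right 0.68 [[ 0.4251 -0.0817  0.    ]]
scene front_left 0.74 [[ 0.5758  0.1258 -0.    ]]
scene front_right 0.79 [[ 0.5768 -0.0788  0.    ]]
scene spindle_tip 0.89 [[0.4934 0.0253 0.117 ]]
```

```bash
cat >> h.py <<'E'
def best_yaw(pos,yaw):
    q0=np.array(readout.get_qpos()); b=None
    for y in (yaw,yaw+np.pi):
        q=robot.ik(pos,down(y))
        if q is not None:
            c=np.abs(np.array(q)-q0).max()
            if b is None or c<b[0]: b=(c,y)
    return b[1]
def ptp(x,y,z,yaw):
    yw=best_yaw([x,y,z],yaw); robot.move_ptp([x,y,z],down(yw)); return yw
def stat(s=''): print(s,'t',round(readout.get_time(),1),'pos',np.round(readout.get_ee_pos(),4),'open',round(readout.get_opening(),4),'gf',np.round(readout.get_grasp_force(),1),'F',np.round(readout.get_force(),1))
E
python3 - <<'E'
from h import *
ptp(.672,.042,.14,np.radians(80)); stat()
robot.gripper_to(.06)
print(robot.move_linear([.672,.042,.026],threshold=8)); stat('down')
robot.gripper_to(.015); stat('grip')
robot.move_linear([.672,.042,.13]); stat('up')
C,p,d=look('wrist'); save('w1',p)
C,p,d=look('top'); save('t1',p)
E
```

```text
t 4.8 pos [0.6721 0.041  0.14  ] open 0.0938 gf 0.0 F [0.1 0.6 0.2]
False
down t 6.4 pos [0.6725 0.0423 0.027 ] open 0.0599 gf 0.0 F [0.4 0.3 0.2]
grip t 7.0 pos [0.6721 0.042  0.0262] open 0.0257 gf 30.0 F [ 0.  -0.1  3.8]
up t 7.9 pos [0.6715 0.0417 0.129 ] open 0.0261 gf 30.0 F [-0.1 -0.4 -1.3]
```

View pics/w1.png

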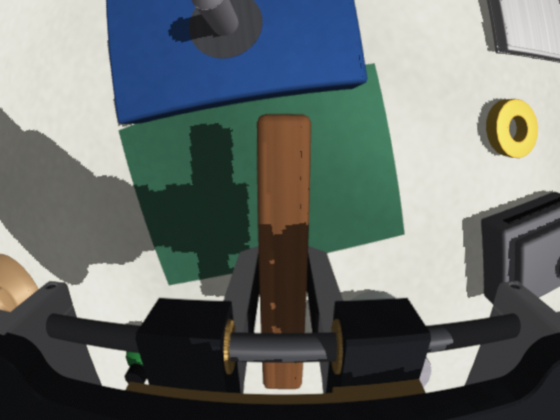

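The brush is held at its middle, between the fingers at about (300,285). Next it goes over to the tray.

```bash
python3 - <<'E'
from h import *
yw=best_yaw([.427,.355,.13],np.radians(86.5))
robot.move_linear([.427,.355,.13],velocity=.25,frame=down(yw)); stat('over')
if readout.get_grasp_force()>5:
    print(robot.move_linear([.427,.355,.034],velocity=.1,threshold=4)); stat('low')
    robot.gripper_to(.06); robot.move_linear([.427,.355,.15]); stat('up')
C,p,d=look('wrist'); save('w2',p)
E
```

```text
over t 9.7 pos [0.4277 0.3541 0.1298] open 0.0259 gf 30.0 F [-0.2  0.3 -1.3]
False
low t 10.8 pos [0.4273 0.3553 0.0345] open 0.0264 gf 30.0 F [ 0.2 -1.  -1.1]
up t 12.5 pos [0.4268 0.3546 0.1492] open 0.06 gf 0.0 F [ 0.4 -0.4 -0.3]
```

View pics/w2.png

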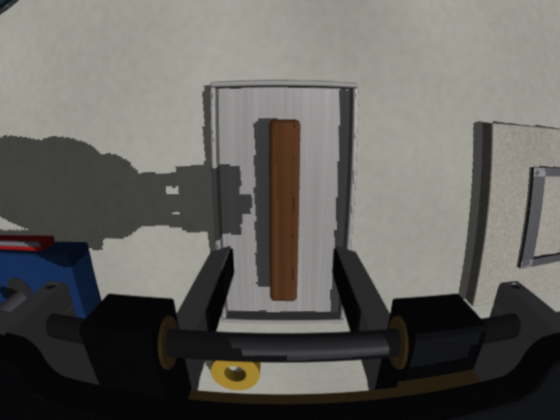

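The brush lies flat inside the tray at about (210,285). Next, a stand-pose routine and one trial corner push.

```bash
cat >> h.py <<'E'
PATCH={'top':(.6372,.0261,3.5),'scene':(.6376,.0300,3.5)}
def stand_in(n):
    C,p,d=look(n); r=cut_out(n,'stand')
    if not r: return None
    m=r[0]['pixels']; P=pts(C,n,m,d); q=p[m&(d>0)].astype(int)
    P=P[q[:,2]>q[:,0]*1.3+5]; P=P[abs(P[:,2]-.0445)<.006]; P=P[abs(P[:,2]-np.median(P[:,2]))<.004]
    c,s,a=cv2.minAreaRect(P[:,:2].astype(np.float32))
    if s[0]>s[1]: a-=90; s=s[::-1]
    a=(a+90)%180-90
    return np.array([c[0],c[1],a]),np.array(s)
def stand():
    """pose in patch frame (m,m,deg) and world (x,y,yaw rad), mean over good cameras"""
    W=[];L=[]
    for n in ('top','scene'):
        r=stand_in(n)
        if r is None: continue
        w,s=r; px,py,pa=PATCH[n]; t=np.radians(pa); dx,dy=w[0]-px,w[1]-py
        rel=np.array([np.cos(t)*dx+np.sin(t)*dy,-np.sin(t)*dx+np.cos(t)*dy,w[2]-pa])
        ok=abs(s[0]-.12)<.008 and abs(s[1]-.2)<.008
        print(n,'rel mm/deg',np.round(rel*[1e3,1e3,1],1),'size',np.round(s,3),ok)
        if ok: W.append(w); L.append(rel)
    w=np.mean(W,0); w[2]=np.radians(w[2]); return np.mean(L,0),w
def push(w,side,dth,piv=.05,gap=.02,cy=.08):
    """side -1: right rear corner forward (+yaw), +1: left. dth>0 rad. w world pose of stand"""
    x,y,a=w; Z=.047; X0=-.06-.0125
    def W(lx,ly,th):  # material point moved with stand turned by th about pivot
        p=np.array([0,-side*piv]); v=np.array([lx,ly])-p; c,s=np.cos(th),np.sin(th)
        q=p+[c*v[0]-s*v[1],s*v[0]+c*v[1]]; c,s=np.cos(a),np.sin(a)
        return np.array([x+c*q[0]-s*q[1],y+s*q[0]+c*q[1]])
    sg=-side
    p=W(X0-gap,side*cy,0); yw=best_yaw([*p,Z],a)
    robot.move_linear([*p,.16],velocity=.3,frame=down(yw)); robot.move_linear([*p,Z],velocity=.2)
    F=[]; n=max(2,int(np.ceil(dth/.07)))
    robot.move_linear([*W(X0-.002,side*cy,0),Z],velocity=.06)
    for i in range(1,n+1):
        th=sg*dth*i/n; robot.move_linear([*W(X0,side*cy,th),Z],velocity=.06,frame=down(yw+th)); F.append(np.linalg.norm(np.array(readout.get_force())[:2]))
    th=sg*dth
    robot.move_linear([*W(X0-.03,side*cy,th),Z],velocity=.15)
    q=W(X0-.03,side*cy,th); robot.move_linear([*q,.16],velocity=.3)
    print('push F',np.round(F,1),'t',round(readout.get_time(),1))
def aside(side):
    robot.move_linear([.42,side*.25,.2],velocity=.35)
E
python3 - <<'E'
from h import *
l,w=stand(); print(l,w)
robot.gripper_to(0); stat()
robot.move_linear([.40,.2,.16],velocity=.3)
push(w,-1,np.radians(12)); aside(-1)
l,w=stand(); print(l,w); stat()
E
```

```text
top rel mm/deg [-130.9    8.6   -4.9] size [0.116 0.197] True
scene rel mm/deg [-129.3    4.2   -6.2] size [0.122 0.198] True
[-0.13010288  0.00643532 -5.57395935] [ 0.50714692  0.02653072 -0.03619742]
 t 13.7 pos [0.427 0.355 0.15 ] open 0.0002 gf 0.0 F [0.  0.2 0.6]
push F [2.2 2.5 2.4] t 19.3
top rel mm/deg [-119.8    7.3    6.1] size [0.118 0.198] True
scene rel mm/deg [-118.4    3.6    6.2] size [0.12  0.199] True
[-1.19100424e-01  5.42940614e-03  6.11028099e+00] [0.51819026 0.02619837 0.16773105]
 t 20.1 pos [ 0.4201 -0.2488  0.1996] open 0.0005 gf 0.0 F [-0.3 -0.8  0.7]
```

```bash
cat > walk.py <<'E'
from h import *
import sys
l,w=stand()
for k in range(int(sys.argv[1])):
    R=-l[0]; y=l[2]; S=R/.00091
    if R<.003 and abs(y)<2 : break
    a=min(10,max(0,(S-abs(y))/2)); tgt=-np.sign(y)*a
    side=1 if tgt<y else -1
    dth=abs(tgt-y)
    if dth<1 or abs(y)>16: print('odd',tgt,y); break
    print('push side',side,'to',round(tgt,1))
    push(w,side,np.radians(dth)); aside(side)
    l,w=stand()
    if abs(l[2]-tgt)>5: print('unexpected'); break
print(l,w); stat()
E
python3 walk.py 3
```

```text
top rel mm/deg [-119.7    7.1    6. ] size [0.118 0.198] True
scene rel mm/deg [-118.     4.2    6.4] size [0.119 0.199] True
push side 1 to -10.0
push F [0.8 2.6 1.8 1.3 1.1] t 25.2
top rel mm/deg [-105.     7.2   -9.8] size [0.117 0.198] True
push side -1 to 10.0
push F [0.7 1.3 1.7 1.2 1.4] t 30.7
top rel mm/deg [-88.    5.4   9.4] size [0.119 0.199] True
scene rel mm/deg [-638.2    9.    -3.5] size [0. 0.] False
push side 1 to -10.0
push F [0.7 1.7 1.4 0.3 0.5] t 36.6
top rel mm/deg [-70.6   5.9  -9.1] size [0.119 0.198] True
scene rel mm/deg [-69.    2.3  -9.3] size [0.122 0.197] True
[-6.97956417e-02  4.09043962e-03 -9.22910690e+00] [ 0.56748483  0.02787189 -0.09999178]
 t 37.3 pos [0.4202 0.249  0.1994] open 0.0006 gf 0.0 F [ 0.5 -0.4  0.6]
  return _methods._mean(a, axis=axis, dtype=dtype,
  ret = ret.dtype.type(ret / rcount)
```

Forward 60 mm so far, swinging within ±10°. Continuing.

```bash
python3 -W ignore walk.py 6; python3 - <<'E'
from h import *
C,p,d=look('top'); save('t3',p[120:320,120:440].repeat(2,0).repeat(2,1))
E
```

```text
top rel mm/deg [-70.7   6.1  -9.1] size [0.119 0.198] True
scene rel mm/deg [-68.8   2.7  -9.2] size [0.121 0.198] True
push side -1 to 10.0
push F [1.6 1.3 1.7 2.  1.4] t 42.3
top rel mm/deg [-53.6   4.6   9.6] size [0.119 0.199] True
scene rel mm/deg [-51.2   1.6  10.2] size [0.119 0.199] True
push side 1 to -10.0
push F [0.6 1.7 2.3 2.1 0.9] t 48.3
top rel mm/deg [-35.3   5.1  -9.8] size [0.119 0.198] True
scene rel mm/deg [-33.6   2.   -9.6] size [0.12  0.199] True
push side -1 to 10.0
push F [0.8 2.  1.2 1.5 2.1] t 53.9
top rel mm/deg [-18.1   4.   10.1] size [0.118 0.198] True
scene rel mm/deg [-16.7   0.8   9.6] size [0.12  0.199] True
push side 1 to -4.6
push F [1.4 1.6 1.3 1.5] t 59.5
top rel mm/deg [-5.2  4.3 -4.9] size [0.118 0.198] True
scene rel mm/deg [-3.8  1.5 -4.2] size [0.121 0.199] True
push side -1 to 0.2
push F [1.  2.4] t 64.2
top rel mm/deg [-1.8  4.  -0.1] size [0.119 0.198] True
scene rel mm/deg [-0.8  0.2 -0.3] size [0.121 0.197] True
[-0.00130639  0.00207749 -0.19910264] [0.63596922 0.03004386 0.05761153]
 t 65.2 pos [ 0.4205 -0.2488  0.1996] open 0.0 gf 0.0 F [-0.  -0.2  0.1]
```

View pics/t3.png

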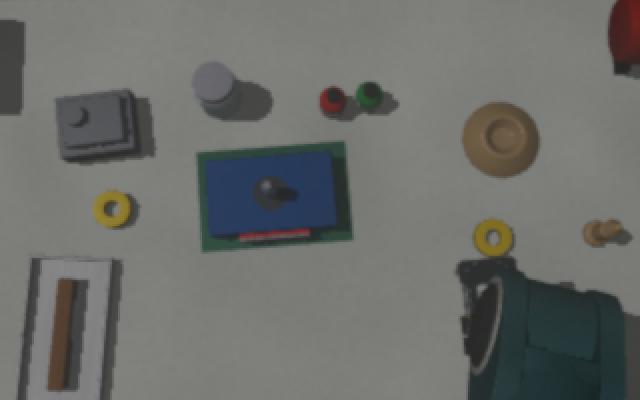

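The stand is square inside the green patch, with green visible on all four sides at about (270,195) in the crop. Next: locate the rolls and centre-grip the right one, gripping along two perpendicular axes so the cameras can be checked against the robot.

```bash
cat >> h.py <<'E'
def rolls(verbose=True):
    """dict camera -> list of centres (x,y,z top) of yellow rings"""
    out={}
    for n in ('top','scene'):
        C,p,d=look(n); out[n]=[]
        for r in cut_out(n,'roll1'):
            m=r['pixels']; q=p[m].mean(0)
            if r['p']<.3 or not(q[0]>q[2]*1.6 and q[1]>q[2]*1.4): continue
            P=pts(C,n,m,d)
            zt=np.percentile(P[:,2],80); S=P[abs(P[:,2]-zt)<.006]
            c,s=cv2.minEnclosingCircle(S[:,:2].astype(np.float32)); c2=.5*(S[:,:2].min(0)+S[:,:2].max(0))
            out[n].append((*c2,zt)); 
            if verbose: print(n,round(r['p'],2),'circ',np.round(c,4),round(s,4),'bbox',np.round(c2,4),'z',round(zt,4),len(S))
    return out
E
python3 - <<'E'
from h import *
rolls()
E
```

```text
top 0.49 circ [0.6195 0.2832] 0.0301 bbox [0.6199 0.2832] z 0.0198 224
top 0.48 circ [ 0.5595 -0.318 ] 0.0294 bbox [ 0.5595 -0.3183] z 0.02 209
scene 0.71 circ [ 0.5621 -0.3163] 0.031 bbox [ 0.5628 -0.3173] z 0.0222 277
scene 0.58 circ [0.6213 0.2861] 0.0316 bbox [0.6217 0.2869] z 0.0225 174
scene 0.43 circ [0.427  0.3548] 0.0851 bbox [0.4271 0.3549] z 0.038 241
```

```bash
cat >> h.py <<'E'
def grab_roll(x,y,a1,a2):
    robot.gripper_to(.084)
    yw=best_yaw([x,y,.14],a1); robot.move_linear([x,y,.14],velocity=.3,frame=down(yw))
    if robot.move_linear([x,y,.025],velocity=.15,threshold=8): print('TOUCH'); stat(); return False
    robot.gripper_to(.05); robot.gripper_to(.084)
    y2=min((yw+np.pi/2,yw-np.pi/2),key=lambda t:(robot.ik([x,y,.025],down(t)) is None, 0 if robot.ik([x,y,.025],down(t)) is None else abs(robot.ik([x,y,.025],down(t))[6])))
    robot.move_linear([x,y,.025],velocity=.05,frame=down(y2))
    robot.gripper_to(.05); stat('gripped'); 
    robot.move_linear([x,y,.19],velocity=.2); stat('lifted')
    return readout.get_grasp_force()>5
E
python3 - <<'E'
from h import *
print(grab_roll(.5612,-.3172,np.pi/2,0))
C,p,d=look('wrist'); save('w4',p)
r=rolls()
E
```

```text
gripped t 72.6 pos [ 0.5612 -0.3172  0.025 ] open 0.0582 gf 30.0 F [-0.1  0.1 -0.5]
lifted t 73.6 pos [ 0.5606 -0.317   0.1888] open 0.058 gf 30.0 F [ 0.2  0.1 -1. ]
True
top 0.73 circ [ 0.5593 -0.3056] 0.0254 bbox [ 0.5591 -0.3012] z 0.1828 119
top 0.54 circ [0.6193 0.2828] 0.0305 bbox [0.6201 0.2832] z 0.0198 229
scene 0.68 circ [ 0.5656 -0.3188] 0.0287 bbox [ 0.5672 -0.321 ] z 0.1858 64
scene 0.67 circ [0.6225 0.2843] 0.03 bbox [0.6231 0.2843] z 0.0226 165
```

View pics/w4.png

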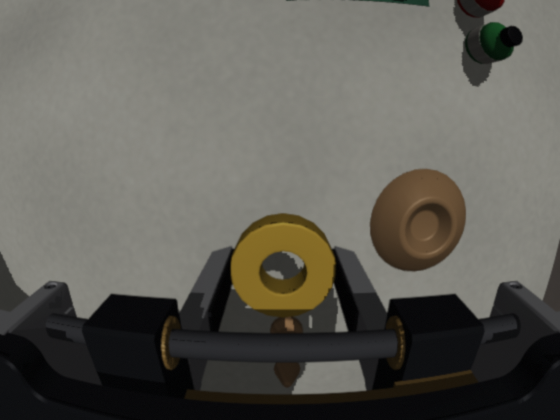

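The roll is centred between the fingers at (265,283). Next, the wrist camera measures the spindle tip from the held-roll pose, checked against the roll itself.

```bash
python3 - <<'E'
from h import *
np.set_printoptions(precision=4,suppress=True)
R=readout.get_tool_rot(); print('y axis',R[:,1])
for (x,y) in ((.636,-.08),(.56,.03),(.62,-.05)):
    robot.move_linear([x,y,.22],velocity=.3)
    C,p,d=look('wrist'); e=np.array(readout.get_ee_pos())
    for q,z in (('spindle_tip',.117),('spindle_foot',.045),('roll1_mid',e[2]-.015)):
        for r in tip_of('wrist',q)[:2]: print(q,round(r['p'],2),np.round(r['pixel']),onplane(C,'wrist',r['pixel'],z)[0], (onplane(C,'wrist',r['pixel'],z)[0]-e)if 'roll' in q else '')
    r=cut_out('wrist','stand')
    if r:
        m=r[0]['pixels']; P=pts(C,'wrist',m,d); qq=p[m&(d>0)].astype(int); B=P[(qq[:,2]>qq[:,0]*1.3+5)&(abs(P[:,2]-.045)<.005)]
        if len(B)>10: print('rect',rect(B))
        S=P[(P[:,2]>.112)&(P[:,2]<.125)]
        if len(S): print('tip pts',len(S),S.mean(0))
save('w5',p); stat()
l,w=stand(); print(l,w)
E
```

```text
y axis [ 1.      0.0001 -0.001 ]
spindle_tip 0.68 [ 81. 284.] [0.6373 0.0329 0.117 ] 
spindle_tip 0.66 [ 38. 420.] [0.7512 0.0771 0.117 ] 
spindle_foot 0.73 [ 37. 420.] [0.7836 0.1013 0.045 ] 
spindle_foot 0.66 [ 92. 284.] [0.6375 0.0312 0.045 ] 
rect (array([0.6373, 0.0317]), array([0.1206, 0.2   ]), 3.3)
tip pts 237 [0.6375 0.0311 0.1153]
spindle_tip 0.77 [221. 372.] [0.6371 0.0304 0.117 ] 
spindle_foot 0.95 [201. 350.] [0.6327 0.031  0.045 ] 
roll1_mid 0.69 [263. 279.] [0.5585 0.0323 0.2051] [-0.0017  0.0031 -0.015 ]
roll1_mid 0.57 [220. 371.] [0.6107 0.0583 0.2051] [ 0.0505  0.0291 -0.015 ]
rect (array([0.6372, 0.032 ]), array([0.1204, 0.1991]), 3.2)
tip pts 183 [0.6364 0.0326 0.1154]
spindle_tip 0.74 [121. 305.] [0.6385 0.0324 0.117 ] 
spindle_foot 0.76 [122. 297.] [0.6354 0.0323 0.045 ] 
roll1_mid 0.58 [125. 298.] [0.629  0.0291 0.2046] [ 0.009   0.0791 -0.015 ]
rect (array([0.6371, 0.0317]), array([0.1199, 0.1995]), 3.4)
tip pts 224 [0.6371 0.0315 0.1152]
 t 76.7 pos [ 0.6198 -0.0493  0.2202] open 0.0579 gf 30.0 F [ 0.1 -0.6  0.3]
top rel mm/deg [ -1.2  47.7 -88.8] size [0.113 0.118] False
scene rel mm/deg [-0.1  1.   0.1] size [0.12  0.199] True
[-0.0001  0.001   0.1414] [0.6374 0.031  0.0636]
```

View pics/w5.png

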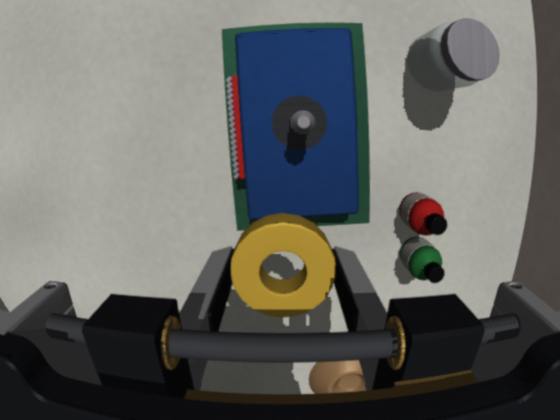

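The stand centre from the wrist is (0.637, 0.0317), the same in all views. Its spindle is bare at (121,305). Insert.

```bash
cat >> h.py <<'E'
def held_offset():
    """xy of held ring relative to the TCP, from wrist depth"""
    C,p,d=look('wrist'); e=np.array(readout.get_ee_pos()); q=p.astype(int)
    m=(q[...,0]>1.6*q[...,2])&(q[...,1]>1.4*q[...,2])&(q[...,0]>60)
    P=pts(C,'wrist',m,d); P=P[(abs(P[:,2]-(e[2]-.005))<.004)&(np.linalg.norm(P[:,:2]-e[:2],axis=1)<.05)]
    c,r=cv2.minEnclosingCircle(P[:,:2].astype(np.float32)); print('held',np.round(c-e[:2],4),'r',round(r,4),len(P),'z',round(P[:,2].mean()-e[2],4))
    return c-e[:2]
def insert(sx,sy,zend,off=(0,0)):
    x,y=sx-off[0],sy-off[1]
    robot.move_linear([x,y,.22],velocity=.3)
    robot.move_linear([x,y,.15],velocity=.15); stat('above')
    hit=robot.move_linear([x,y,zend],velocity=.05,threshold=6); stat('hit' if hit else 'in')
    return hit
E
python3 - <<'E'
from h import *
o=held_offset()
if readout.get_grasp_force()>5: print(insert(.637,.0315,.072))
E
```

```text
held [0.0005 0.0005] r 0.0302 6561 z -0.0057
above t 78.0 pos [0.6374 0.0311 0.1507] open 0.0578 gf 30.0 F [ 1.   0.5 -0. ]
in t 79.7 pos [0.6371 0.0315 0.0723] open 0.0585 gf 30.0 F [-0.9 -0.1 -0.7]
False
```

```bash
python3 - <<'E'
from h import *
robot.gripper_to(.08); x,y,_=readout.get_ee_pos(); robot.move_linear([x,y,.2],velocity=.2); stat('up')
robot.move_linear([.56,.2,.22],velocity=.3)
l,w=stand(); r=rolls()
C,p,d=look('wrist'); save('w6',p)
E
```

```text
up t 81.0 pos [0.6365 0.0313 0.1988] open 0.0804 gf 0.0 F [ 0.5 -0.3 -0.1]
top rel mm/deg [-1.5  3.9  0.3] size [0.119 0.198] True
scene rel mm/deg [-0.3  0.6 -0.2] size [0.121 0.199] True
top 0.76 circ [0.6357 0.029 ] 0.0295 bbox [0.6358 0.0294] z 0.0647 210
scene 0.79 circ [0.6388 0.0306] 0.0297 bbox [0.6389 0.0309] z 0.0673 184
scene 0.68 circ [0.6181 0.2833] 0.0325 bbox [0.6206 0.2848] z 0.0226 178
```

View pics/w6.png

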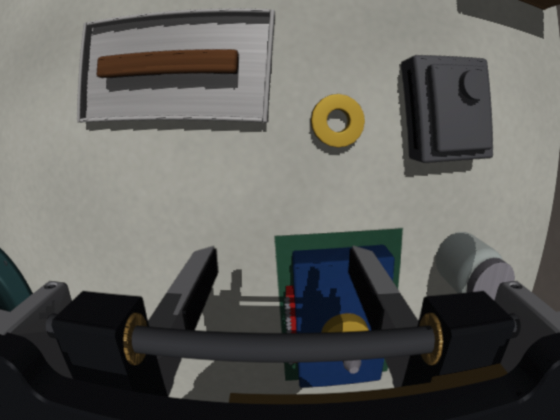

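The first roll is on the spindle at (325,347). The second lies at (120,338). Grab it.

```bash
python3 - <<'E'
from h import *
ok=grab_roll(.6208,.2842,0,np.pi/2)
if ok:
    robot.move_linear([.63,.15,.22],velocity=.25)
    o=held_offset()
    if readout.get_grasp_force()>5 and np.abs(o).max()<.005:
        if not insert(.637,.0315,.092):
            robot.gripper_to(.08); x,y,_=readout.get_ee_pos(); robot.move_linear([x,y,.2],velocity=.2); stat('up')
            robot.move_linear([.45,-.2,.3],velocity=.3)
            l,w=stand(); rolls()
            C,p,d=look('scene'); save('s7',p)
            C,p,d=look('top'); save('t7',p)
E
```

```text
gripped t 87.4 pos [0.6208 0.2843 0.025 ] open 0.0601 gf 30.0 F [-0.6  0.4 -0.1]
lifted t 88.4 pos [0.6204 0.2838 0.1887] open 0.0598 gf 30.0 F [-0.3  0.8 -1.1]
held [ 0.0011 -0.0003] r 0.0304 6432 z -0.0058
above t 90.3 pos [0.6372 0.0324 0.1507] open 0.0598 gf 30.0 F [ 0.7 -0.3 -0.5]
in t 91.6 pos [0.6372 0.0315 0.0923] open 0.0602 gf 30.0 F [ 0.4  0.4 -0.7]
up t 92.8 pos [0.6366 0.0311 0.1989] open 0.0801 gf 0.0 F [ 0.7 -0.3 -0.9]
top rel mm/deg [-1.5  4.3 -0.3] size [0.119 0.199] True
scene rel mm/deg [0.3 1.1 0.2] size [0.12  0.199] True
top 0.8 circ [0.6355 0.0298] 0.0295 bbox [0.6358 0.0297] z 0.0851 226
scene 0.83 circ [0.6383 0.0328] 0.0311 bbox [0.6377 0.0336] z 0.0877 185
scene 0.54 circ [0.6413 0.0281] 0.0292 bbox [0.6438 0.0253] z 0.0644 49
```

View pics/s7.png

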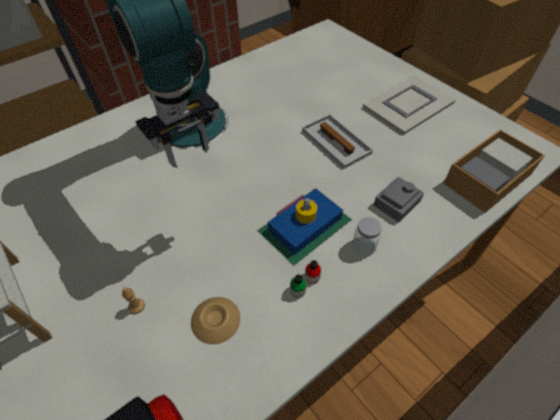

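Both rolls are stacked on the spindle at (210,306), the brush is in the tray at (137,337), and the bystanders have not moved. No third roll shows in any view.

```bash
python3 - <<'E'
from h import *
print(robot.sign_off())
E
```

```text
the job is handed in; nothing more can be done
None
```

The job is handed in: the brush is in the tray, the stand is square on the green patch (within about 3 mm of centre and 0.3°), and both rolls that were there are on the spindle.

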